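# Sort the shells and jar onto their boards

### The arm

A 6-joint arm with a two-finger parallel gripper is mounted at the origin on the work surface. World frame = base frame: x ahead of the robot, y to its left, z up, the work surface at z = 0. Lengths are in m, angles in degrees, forces in N, time in s.
With the tool pointing down it reaches from about 0.35 to 0.875 m from the base axis. Payload 4.2 kg.
Tool frame: the origin (TCP) lies midway between the tips of the shut fingers; the grasp point (between the pads) lies 19 mm behind it; z points along the fingers, y is the direction in which the jaws open and shut (so a half turn about z gives the same grasp; the last joint's range is limited). The gripper opens to 87 mm and grips with 3 to 60 N. Pads are 19 mm wide; open, the fingers measure 117 mm over their backs; the gripper's body (75 mm by 190 mm) begins 51 mm behind the grasp point.
Start: joints at [14.817, 22.042, 0.453, 0, -68.411, -14.817], TCP at [0.625, 0, 0.223] pointing down, gripper open.
Joint ranges: [-179.83, 179.83], [-69.29, 118.12], [-61.27, 80.66], [-181.25, 117.63], [-171.15, -9.14], [-177.46, 177.46]. Speed limits (degrees/s): [159.86, 159.86, 180, 180, 180, 180].

### API

Orientations are given as a 3x3 rotation matrix whose columns are the frame's x, y, z axes.
In Python, from station import r gives the robot as it stands.
- The arm moves only by the tool carry_out, never from a script. Its argument "steps" is a list of rows, each a list of 2 entries, a list of its own where there are three numbers: the shift along the tool's x, y, z in cm, then the turn about the tool's z in degrees. In form: [[[x, y, z], twist], ...]. A call has 1 to 20 rows; each row is the pose to reach, as a shift and turn from the pose measured when the call began, along the tool's axes at that moment; what a row does not reach only later rows make up. A row lasts 1/10 s, in which the tool goes at most 50 mm and 8.59 degrees, less where a joint would pass 70% of its speed; a pose out of reach is approached as far as the arm can. A call with a gripper value outside its range is refused whole. "gripper" is the gripper's target within -1 to 1 (fully open at 1, half-way at 0, shut at -1), set as the call begins (left out, the last holds). The fingers move at their own pace and stop on an object; the grip force is fixed at half the most. Time passes only in rows, so rows that repeat a pose let the fingers close. It gives the time, the measured TCP pose, the force and the opening at its end, in the units of the state.
- r.sense(): the state, without advancing time (a new reading comes with each control period).
- r.capture(name): name is "scene" or "side" or "wrist"; returns the picture (384x512x3 uint8, red, green, blue); there is no depth.
- r.calibration(name): a dict with "camera_matrix" (3x3 intrinsics, pixels), "world_from_camera" (4x4, takes a point from camera to world coordinates). Camera axes: x right, y up, looking along -z (the intrinsics and any distortion apply to the point x, -y, -z); pixel columns grow to the right and rows downward; lengths in m; the calibration is good to about 2 mm. The wrist camera is an equidistant fisheye: a pixel r from the principal point sees the ray r / f radians off the axis. A picture is of the moment at which its call begins: read the wrist's pose just before it. calibration takes no time and is no camera call; for the wrist camera it gives the pose at the moment of the call.
- r.finish_job(): hands the job in, once; it reports no verdict.
Trained networks look in the newest picture that a camera, given by its name, has taken for a name from the list of things; names that differ only in an ending like _2 or _b are one class to them, and where a whole thing is asked for, a point or a joint stands for the part that bears it (a point fixed in the world has none). Each returns a list of dicts, best first, with "confidence" (0 to 1); they miss things now and then, are a little off and sometimes report something else, mostly with a low value. They report only what shows in the picture. A call takes as long as a camera call. They do not tell look-alikes from the thing itself.
- r.cut_out(camera, target): "pixels" (384x512 bool, what is visible of it).
- r.place_of(camera, target): "centre" ([x, y, z] in m, in world coordinates, good to about 4 mm: a listed point, or the origin of a listed thing).
The state is a dict: "time_s": time; "joints": joint angles; "joint_velocities": joint speeds; "effort": joint torques, N m; "tcp_pos": TCP position; "ee_rot": TCP orientation; "wrist_force": force on the tool from outside, world axes, zero at the start; "moment": the same for the moment, N m; "gripper_width": opening from 0.0 (shut) to 1.0 (fully open).
Only numpy, scipy, OpenCV 4.12 (cv2) and the standard library are available. Lean on these libraries where they do the work, as an engineer would, in place of code of your own. Each camera call takes 0.05 s, during which the arm holds its last target. There are 200 camera calls.

### The job

Sort the mixed specimens: lay the two tusk shells lengthwise in the long lanes of the lane board, one to a lane, set the two cowries mouth down in the bays of the bay board, one to a bay, and stand the brown jar upright in the round stand, all resting on the floors inside the rims. Do not let the jar tip over on the way, and leave the sea urchin and the orange cup where they are.

Things in the scene. Friction and masses are not known exactly. Their poses are not given: they have to be found in the camera images.
- tusk_a: One of two like shells: a tusk shell lying flat: a slender, gently curved, tapering ivory horn about 102 mm long, 20 mm thick at its blunt end (towards -x) and 10 mm at its narrow end (+x). Origin: on the shell's own centre line at mid-length, where it is 15 mm thick; that is 7.5 mm above the surface it lies on. Its x axis runs along its length; both ends bow about 10 mm towards -y. Weighs about 30 g.
- tusk_b: The other of the two: a tusk shell lying flat: a slender, gently curved, tapering ivory horn about 102 mm long, 20 mm thick at its blunt end (towards -x) and 10 mm at its narrow end (+x). Origin: on the shell's own centre line at mid-length, where it is 15 mm thick; that is 7.5 mm above the surface it lies on. Its x axis runs along its length; both ends bow about 10 mm towards -y. Weighs about 30 g.
- cowrie_a: One of two like shells: a glossy cowrie lying mouth down: a white, brown-spotted egg-shaped dome with a flat underside, 58 mm long (x), 40 mm wide (y) and 30 mm high, widest 12 mm above its underside and a little wider towards -x. Origin: centre of the underside, z up. Weighs about 40 g.
- cowrie_b: The other of the two: a glossy cowrie lying mouth down: a white, brown-spotted egg-shaped dome with a flat underside, 58 mm long (x), 40 mm wide (y) and 30 mm high, widest 12 mm above its underside and a little wider towards -x. Origin: centre of the underside, z up. Weighs about 40 g.
- jar: Brown glass specimen jar with a black screw cap, closed and upright: 44 mm in diameter, 60 mm tall. Origin: centre of the underside, z up. Weighs about 90 g.
- lane_board: Fixed oblong grey-floored wooden sorting board, 150 mm (x) by 130 mm (y), with two long lanes along x side by side, one for each tusk shell. Origin: centre of the underside, on the table. Its floor is 4 mm above the table; low wooden strips 5 mm wide, their tops 8 mm above the table, run round the edge and down the middle. Each lane is 140 mm long and 57.5 mm wide inside; the lane centres lie at y = +31 mm and y = -31 mm, x = 0.
- bay_board: Fixed grey-floored wooden sorting board, 90 mm (x) by 165 mm (y), with two nearly square bays side by side along y, one for each cowrie. Origin: centre of the underside, on the table. Its floor is 4 mm above the table; low wooden strips 5 mm wide, their tops 8 mm above the table, run round the edge and between the bays. Each bay is 80 mm (x) by 75 mm (y) inside; the bay centres lie at y = +40 mm and y = -40 mm, x = 0.
- jar_stand: Fixed round wooden stand for the jar, a shallow grey-floored dish 76 mm across with a 5 mm wide rim, 66 mm across inside. Origin: centre of the underside, on the table. Its floor is 4 mm and its rim 10 mm above the table.
- urchin: A bystander: fragile empty sea urchin shell, a ribbed mauve-grey bun 40 mm across and 23 mm high, loose. Origin: centre of the underside. To be left alone.
- cup: A bystander: empty orange plastic sorting cup, 44 mm across the rim and 42 mm high, loose. Origin: centre of the underside. To be left alone.
Things that resemble listed ones, but are neither listed nor needed, are in the scene too. What is shaped like the tusk_a but blue or turquoise is not meant.

How it is judged:
By the outcome, as a careful person would: the job done as asked, in the order asked, and still so for the second after the job is handed in, with the robot touching nothing.
It also fails if it takes over 120 s, if anything falls off the work surface, if the arm or the gripper's body presses on something with over 40 N, if the wrist force passes 120 N, or if a joint passes its speed limit or range.

## Working session

There is one attempt and no reset: what is moved stays moved. The work goes in short steps, Python scripts to look and compute and a tool call to move; the robot and the scene stay as the last step left them, time stands still between calls to the robot, and variables do not carry over. Pictures are saved under pics/ and viewed, about 12 in all and at most 16, crops included, and the job is handed in when it is done.

Besides the shell and the picture viewer there is one more tool, called after "Call:" in YAML: its name, and indented under it one key for each argument. carry_out: Moves the arm, as the interface text tells. Its arguments: {"type":"object","properties":{"steps":{"type":"array","items":{"type":"array"}},"gripper":{"type":"number"}},"required":["steps"]}

```bash
mkdir -p pics; ls; cat > h.py <<'E'
import numpy as np, cv2
from station import r
def snap(cam,name):
    im=r.capture(cam); cv2.imwrite(f'pics/{name}.png',im[:,:,::-1]); return im
E
python3 - <<'E'
from h import *
s=r.sense(); print(s['time_s'],s['tcp_pos'],s['ee_rot'],s['gripper_width'])
a=snap('scene','s1'); b=snap('side','d1')
for c in('scene','side'):
    k=r.calibration(c); print(c,np.round(k['camera_matrix'],1).tolist(),np.round(k['world_from_camera'],3).tolist())
    for t in('tusk_a','cowrie_a','jar','lane_board','bay_board','jar_stand','urchin','cup'):
        for d in r.place_of(c,t): print(c,t,np.round(d['centre'],4),round(d['confidence'],2))
E
```

```text
pics
0.0 [6.24399647e-01 2.22016556e-05 2.21446671e-01] [[-2.16793642e-04 -9.99997583e-01 -2.18811036e-03]
 [-9.99999974e-01  2.16959261e-04 -7.54533269e-05]
 [ 7.59278753e-05  2.18809395e-03 -9.99997603e-01]] 0.9951907036355597
scene [[437.2, 0.0, 260.8], [0.0, 437.2, 188.0], [0.0, 0.0, 1.0]] [[-0.648, -0.58, 0.494, 0.922], [0.762, -0.493, 0.421, 0.459], [-0.0, 0.649, 0.761, 0.844], [0.0, 0.0, 0.0, 1.0]]
scene tusk_a [0.169  0.3046 0.0079] 0.8
scene tusk_a [0.3394 0.3163 0.0125] 0.76
scene tusk_a [0.6647 0.1892 0.0079] 0.75
scene tusk_a [0.3109 0.1468 0.0072] 0.68
scene cowrie_a [ 6.769e-01 -1.781e-01  6.000e-04] 0.8
scene cowrie_a [ 0.4142 -0.132  -0.0035] 0.64
scene jar [ 0.4246 -0.0027  0.0005] 0.87
scene lane_board [ 5.031e-01 -3.438e-01 -1.000e-04] 0.58
scene bay_board [0.5209 0.3486 0.0043] 0.95
scene jar_stand [ 0.6237  0.0064 -0.0013] 0.8
scene urchin [ 0.5334  0.117  -0.0015] 0.55
scene urchin [0.4375 0.145  0.0093] 0.44
scene urchin [ 0.504  -0.3428  0.004 ] 0.33
scene cup [ 0.5225 -0.1094  0.0009] 0.63
side [[360.6, 0.0, 255.8], [0.0, 360.6, 191.5], [0.0, 0.0, 1.0]] [[0.9
[... 153 characters left out ...]
side tusk_a [0.311  0.1441 0.0065] 0.62
side tusk_a [0.1714 0.306  0.0063] 0.58
side tusk_a [0.6686 0.1836 0.0041] 0.47
side tusk_a [0.3396 0.3156 0.0113] 0.42
side cowrie_a [ 0.4135 -0.1304  0.0015] 0.84
side cowrie_a [ 0.6748 -0.1779  0.0038] 0.64
side cowrie_a [ 0.5275  0.1191 -0.0028] 0.44
side jar [ 0.4229 -0.005  -0.0042] 0.92
side lane_board [ 5.035e-01 -3.449e-01 -3.000e-04] 0.83
side lane_board [ 0.6748 -0.1797  0.0023] 0.7
side lane_board [ 0.5257  0.3476 -0.0023] 0.63
side bay_board [ 0.5206  0.3482 -0.0015] 0.9
side bay_board [ 0.5046 -0.3455  0.0018] 0.52
side jar_stand [0.6273 0.0021 0.    ] 0.74
side urchin [ 0.5282  0.1183 -0.0011] 0.52
side cup [ 0.5303 -0.1129 -0.002 ] 0.77
```

View pics/s1.png

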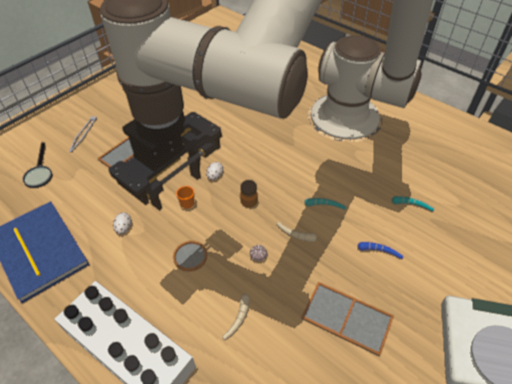

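View pics/d1.png

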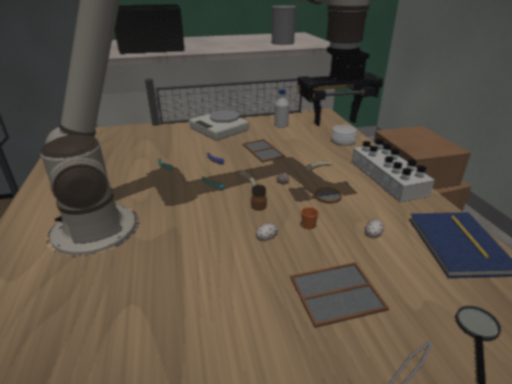

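The ivory tusks are at scene pixels (295,232) and (237,317). The cowries are at (122,223) and (215,171), the jar at (249,193), its stand at (190,256), the urchin at (258,254) and the cup at (186,197). The bay board is at (350,318). In the side view the lane board is at (338,293). The turquoise and blue tusks are decoys.

```bash
cat >> h.py <<'E'
def ray(cam,px,z,k=None):
    k=k or r.calibration(cam); K=k['camera_matrix']; T=np.array(k['world_from_camera'])
    px=np.asarray(px,float).reshape(-1,2); u=(px-[K[0][2],K[1][2]])/[K[0][0],K[1][1]]
    if cam=='wrist':
        t=np.linalg.norm(u,axis=1)+1e-9; d=np.c_[u[:,0]/t*np.sin(t),-u[:,1]/t*np.sin(t),-np.cos(t)]
    else: d=np.c_[u[:,0],-u[:,1],-np.ones(len(u))]
    d=d@T[:3,:3].T; o=T[:3,3]; return (o+d*((z-o[2])/d[:,2])[:,None])[:,:2]
def mask_rect(cam,m,z,k=None):
    ys,xs=np.nonzero(m); p=ray(cam,np.c_[xs,ys],z,k)
    (c,s,a)=cv2.minAreaRect((p*1000).astype(np.float32))
    if s[0]<s[1]: s=s[::-1]; a+=90
    return np.round(c,1),np.round(s,1),round((a+90)%180-90,1),p   # mm, long x short, direction of long axis
E
python3 - <<'E'
from h import *
im={}
for c in('scene','side'):
    im[c]=r.capture(c)
    for t,z in(('tusk_a',.0075),('cowrie_a',.012),('lane_board',.008),('bay_board',.008),('jar_stand',.01),('jar',.03),('urchin',.01),('cup',.02)):
        for d in r.cut_out(c,t):
            m=d['pixels']
            if m.sum()<20: continue
            C,S,A,p=mask_rect(c,m,z); ys,xs=np.nonzero(m)
            print(c,t,round(d['confidence'],2),C,S,A,'px',int(xs.mean()),int(ys.mean()),'rgb',im[c][m].mean(0).astype(int))
E
```

```text
scene tusk_a 0.9 [668.7 181.4] [104.2  26. ] 18.3 px 237 316 rgb [173 156 125]
scene tusk_a 0.89 [342.6 317.2] [94.1 23.8] -65.4 px 379 248 rgb [ 68  85 147]
scene tusk_a 0.83 [431. 145.] [97.9 27.1] -73.4 px 295 233 rgb [143 127 102]
scene tusk_a 0.75 [175.9 307.4] [97.7 29.9] -64.2 px 410 202 rgb [ 56 108 100]
scene tusk_a 0.63 [313.6 143.9] [97.2 31.8] -55.9 px 322 202 rgb [64 93 83]
scene tusk_a 0.3 [631.9   3.5] [78.3 73.4] 45.0 px 189 256 rgb [110  98  85]
scene cowrie_a 0.77 [ 677.4 -177.3] [60.2 43.4] 40.4 px 121 223 rgb [175 164 153]
scene cowrie_a 0.55 [ 414.5 -130.4] [56.3 33.5] 43.8 px 214 170 rgb [187 178 169]
scene lane_board 0.9 [ 534.4 -372. ] [103.7  70.3] 1.5 px 116 154 rgb [130 120 109]
scene bay_board 0.67 [525.8 348.6] [167.8  95.4] -77.2 px 347 318 rgb [138 127 114]
scene jar_stand 0.72 [632.1   5.6] [78.3 71.1] 45.0 px 189 256 rgb [110  98  85]
scene jar 0.97 [425.   -3.4] [85.5 41.1] 42.1 px 248 193 rgb [82 61 41]
scene urchin 0.49 [529.8 116.4] [42.7 39.3] 11.5 px 257 253 rgb [139 119 111]
scene cup 0.8 [ 527.3 -120. ] [68.9 42.7] 53.2 px 185 196 rgb [141  77
[... 230 characters left out ...]
side tusk_a 0.49 [426.7 156.9] [101.2  25.3] -75.9 px 246 176 rgb [88 80 68]
side cowrie_a 0.79 [ 672.6 -177.6] [72.5 39.9] 60.4 px 373 227 rgb [120 114 110]
side cowrie_a 0.77 [ 413.1 -128.2] [65.5 47.4] 43.4 px 265 231 rgb [121 114 109]
side lane_board 0.8 [ 501.6 -345.2] [155.5 138.8] 1.6 px 336 294 rgb [84 78 72]
side bay_board 0.88 [519.7 339.9] [178.8  96.4] -77.5 px 262 150 rgb [84 76 70]
side bay_board 0.26 [433.   33.1] [132.8  41.6] 77.7 px 258 197 rgb [58 44 33]
side jar_stand 0.93 [624.   -4.4] [89.3 73.6] 56.4 px 327 194 rgb [68 58 51]
side jar 0.78 [427.    1.2] [133.1  43. ] 77.7 px 258 197 rgb [61 47 35]
side cup 0.88 [ 530.  -108.8] [93.  41.1] 68.8 px 308 216 rgb [94 57 36]
```

Call:
carry_out:
  steps:
    - [[-18.2,-4.4,8],72]
    - [[-18.2,-4.4,8],72]
    - [[-18.2,-4.4,8],72]
    - [[-18.2,-4.4,8],72]
    - [[-18.2,-4.4,8],72]
    - [[-18.2,-4.4,8],72]
    - [[-18.2,-4.4,8],72]
    - [[-18.2,-4.4,8],72]
    - [[-18.2,-4.4,8],72]
    - [[-18.2,-4.4,8],72]
    - [[-18.2,-4.4,8],72]
  gripper: 1

```text
time_s: 2.9
tcp_pos: [0.669, 0.182, 0.1425]
ee_rot: [[-0.951, -0.31, -0.0], [-0.31, 0.951, -0.0], [0.0, -0.0, -1.0]]
wrist_force: [0.3, -0.3, 0.2]
gripper_width: 1.0
```

```bash
cat >> h.py <<'E'
def yawy():
    R=np.array(r.sense()['ee_rot']); return np.degrees(np.arctan2(R[1,1],R[0,1]))
def go(target,ydir=None):
    s=r.sense(); R=np.array(s['ee_rot']); d=R.T@(np.array(target)-s['tcp_pos'])*100
    tw=None
    if ydir is not None: tw=-((ydir-yawy()+90)%180-90); tw=round(tw,1)
    print('tcp',np.round(s['tcp_pos'],4),'t',round(s['time_s'],2),'w',round(s['gripper_width'],3),'ydir',round(yawy(),1),'j',np.round(s['joints'],0),'-> shift cm',np.round(d,2),'twist',tw)
def wrist(name,*ts):
    im=snap('wrist',name); k=r.calibration('wrist')
    for t,z in ts:
        for d in r.cut_out('wrist',t):
            m=d['pixels']
            if m.sum()<50: continue
            C,S,A,p=mask_rect('wrist',m,z,k); ys,xs=np.nonzero(m)
            print(t,round(d['confidence'],2),C,S,A,'mean',np.round(p.mean(0)*1000,1),'px',int(xs.mean()),int(ys.mean()),'rgb',im[m].mean(0).astype(int))
        for d in r.place_of('wrist',t): print(' place',t,np.round(d['centre'],4),round(d['confidence'],2))
    return im,k
E
python3 - <<'E'
from h import *
wrist('w1',('tusk_a',.0075)); go([.668,.183,.1],108.3)
E
```

```text
tusk_a 0.71 [667.  182.2] [99.2 26.1] 18.2 mean [660.2 180.5] px 255 176 rgb [158 146 122]
 place tusk_a [0.6689 0.1861 0.009 ] 0.55
 place tusk_a [0.6333 0.0036 0.0021] 0.48
tcp [0.669  0.182  0.1425] t 3.05 w 1.002 ydir 108.0 j [  29.   32.    5.    0.  -63. -101.] -> shift cm [0.06 0.13 4.25] twist -0.3
```

View pics/w1.png

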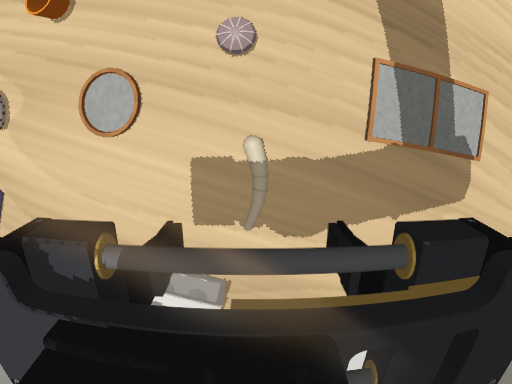

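The wrist view shows the ivory tusk bowed, with its blunt end at (254,145), its mid at (260,183) and its narrow end at (248,228). The fingers straddle it.

Call:
carry_out:
  steps:
    - [[0.05,0.45,4],0]
    - [[0.05,0.45,8],0]
    - [[0.05,0.45,11],0]
    - [[0.05,0.45,12.5],0]
    - [[0.05,0.45,13.4],0]
    - [[0.05,0.45,13.8],0]
    - [[0.05,0.45,13.8],0]

```text
time_s: 3.75
tcp_pos: [0.6678, 0.1864, 0.0054]
ee_rot: [[-0.951, -0.31, 0.002], [-0.31, 0.951, 0.001], [-0.002, 0.0, -1.0]]
wrist_force: [-0.6, 0.1, 0.3]
gripper_width: 1.002
```

Call:
carry_out:
  steps:
    - [[0,0,0],0]
    - [[0,0,0],0]
    - [[0,0,0],0]
    - [[0,0,0],0]
    - [[0,0,0],0]
    - [[0,0,0],0]
    - [[0,0,0],0]
    - [[0,0,0],0]
  gripper: -1

```text
time_s: 4.55
tcp_pos: [0.6678, 0.1864, 0.0053]
ee_rot: [[-0.951, -0.31, 0.001], [-0.31, 0.951, 0.001], [-0.002, 0.0, -1.0]]
wrist_force: [-0.5, -0.7, 0.7]
gripper_width: 0.355
```

Call:
carry_out:
  steps:
    - [[0,0,0],0]
    - [[0,0,0],0]
    - [[0,0,0],0]
    - [[0,0,0],0]
    - [[0,0,0],0]

```text
time_s: 5.05
tcp_pos: [0.6678, 0.1864, 0.0053]
ee_rot: [[-0.951, -0.31, 0.001], [-0.31, 0.951, 0.0], [-0.001, 0.0, -1.0]]
wrist_force: [0.1, 0.6, -0.0]
gripper_width: 0.17
```

Call:
carry_out:
  steps:
    - [[0,0,-1],0]
    - [[0,0,-4],0]
    - [[0,0,-8],0]
    - [[0,0,-12],0]
    - [[0,0,-14],0]
    - [[0,0,-14],0]

```text
time_s: 5.65
tcp_pos: [0.6699, 0.1871, 0.151]
ee_rot: [[-0.951, -0.31, 0.01], [-0.31, 0.951, 0.004], [-0.011, 0.001, -1.0]]
wrist_force: [-0.1, 0.5, 0.4]
gripper_width: 0.169
```

```bash
python3 - <<'E'
from h import *
im,k=wrist('w2',('tusk_a',.147))
go([.503,-.313,.1],90)
E
```

```text
tusk_a 0.63 [664.3 183.3] [93.5 22.8] 23.3 mean [650.6 177.8] px 248 205 rgb [168 157 133]
 place tusk_a [0.671  0.185  0.1533] 0.59
tcp [0.6667 0.1861 0.1443] t 5.8 w 0.165 ydir 108.0 j [  29.   32.    5.   -0.  -63. -101.] -> shift cm [ 31.01 -42.39   4.44] twist 18.0
```

View pics/w2.png

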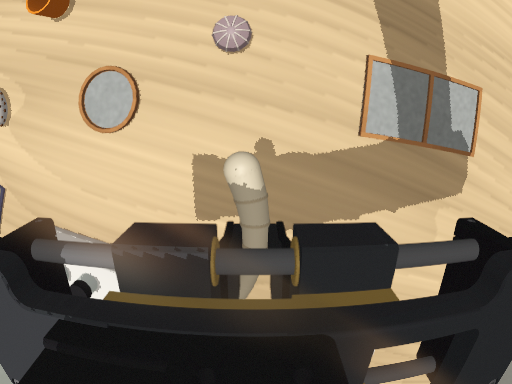

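Gripped: opening 14.5 mm, and the blunt end shows at (243,170). Next I carry it to the lane board.

Call:
carry_out:
  steps:
    - [[31,-42.4,-1],18]
    - [[31,-42.4,-1],18]
    - [[31,-42.4,-1],18]
    - [[31,-42.4,-1],18]
    - [[31,-42.4,-1],18]
    - [[31,-42.4,-1],18]
    - [[31,-42.4,-1],18]
    - [[31,-42.4,-1],18]
    - [[31,-42.4,-1],18]
    - [[31,-42.4,-1],18]
    - [[31,-42.4,-1],18]
    - [[31,-42.4,-1],18]
    - [[31,-42.4,-1],18]
    - [[31,-42.4,-1],18]

```text
time_s: 7.2
tcp_pos: [0.503, -0.3121, 0.1534]
ee_rot: [[-1.0, -0.001, -0.002], [-0.001, 1.0, 0.001], [0.002, 0.001, -1.0]]
wrist_force: [-1.2, 0.9, -0.1]
gripper_width: 0.171
```

```bash
python3 - <<'E'
from h import *
im,k=wrist('w3',('lane_board',.008))
go([.503,-.370,.1],90)
E
```

```text
lane_board 0.7 [ 497.1 -342.3] [137.3 129.8] 2.3 mean [ 483.  -346.3] px 222 164 rgb [153 145 132]
lane_board 0.23 [533.3 -99.6] [72.2 47.2] 52.4 mean [ 535.1 -101.5] px 425 210 rgb [137  73  22]
 place lane_board [ 5.059e-01 -3.381e-01  5.000e-04] 0.8
tcp [ 0.5036 -0.3119  0.1541] t 7.35 w 0.176 ydir 90.1 j [-16.  22. -10.  -0. -58. -74.] -> shift cm [ 0.07 -5.81  5.41] twist 0.1
```

View pics/w3.png

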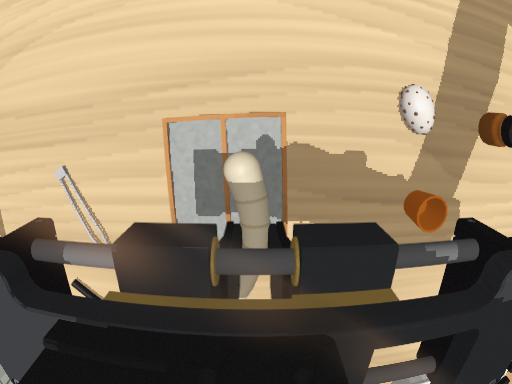

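The board's near edge runs (163,119)–(286,113), its right edge reaches (287,222) and its left edge (175,222). The divider starts at (224,116).

```bash
python3 - <<'E'
from h import *
k=r.calibration('wrist')
p=ray('wrist',[(163,119),(286,113),(287,222),(175,222),(224,116),(228,180)],.008,k); print(np.round(p*1000,1))
# refine: scene + side corners
c=(p[0]+p[1])/2; a=np.degrees(np.arctan2(*(p[1]-p[0])[::-1]))-90; print(c,a, c+0.075*np.array([np.cos(np.radians(a)),np.sin(np.radians(a))]))
E
```

```text
[[ 433.8 -408.2]
 [ 429.5 -279.6]
 [ 547.3 -275.6]
 [ 548.3 -401.2]
 [ 432.8 -343. ]
 [ 500.1 -339.7]]
[ 0.43164532 -0.3438849 ] 1.9137868816884094 [ 0.50660348 -0.34138022]
```

Call:
carry_out:
  steps:
    - [[-0.15,-5,2],-2]
    - [[-0.15,-5.7,6],-2]
    - [[-0.15,-5.7,10],-2]
    - [[-0.15,-5.7,12.5],-2]
    - [[-0.15,-5.7,13.5],-2]
    - [[-0.15,-5.7,14],-2]
    - [[-0.15,-5.7,14.3],-2]
    - [[-0.15,-5.7,14.4],-2]
    - [[-0.15,-5.7,14.4],-2]
    - [[-0.15,-5.7,14.4],-2]

```text
time_s: 8.35
tcp_pos: [0.5057, -0.3691, 0.0112]
ee_rot: [[-0.999, -0.037, 0.001], [-0.037, 0.999, -0.0], [-0.001, -0.0, -1.0]]
wrist_force: [0.1, -0.5, -1.1]
gripper_width: 0.17
```

Call:
carry_out:
  steps:
    - [[0,0,0],0]
    - [[0,0,0],0]
    - [[0,0,0],0]
    - [[0,0,0],0]
    - [[0,0,0],0]
  gripper: -0.3

```text
time_s: 8.85
tcp_pos: [0.5057, -0.3691, 0.0112]
ee_rot: [[-0.999, -0.037, 0.001], [-0.037, 0.999, -0.0], [-0.001, -0.0, -1.0]]
wrist_force: [-0.4, -0.4, 0.9]
gripper_width: 0.344
```

Call:
carry_out:
  steps:
    - [[0,0,-1],0]
    - [[0,0,-4],0]
    - [[0,0,-8],0]
    - [[0,0,-12],0]
    - [[0,0,-15],0]
    - [[0,0,-15],0]

```text
time_s: 9.45
tcp_pos: [0.5083, -0.3707, 0.168]
ee_rot: [[-0.999, -0.038, 0.011], [-0.038, 0.999, -0.006], [-0.011, -0.007, -1.0]]
wrist_force: [-0.2, -0.1, 0.4]
gripper_width: 0.349
```

```bash
python3 - <<'E'
from h import *
im,k=wrist('w4',('tusk_a',.0115))
go([.436,.148,.1],16)
E
```

```text
tusk_a 0.56 [ 501.2 -371.8] [99.9 23.9] 1.6 mean [ 494.5 -371.4] px 253 168 rgb [166 155 133]
 place tusk_a [ 0.5052 -0.3702  0.0098] 0.85
tcp [ 0.5051 -0.3687  0.1611] t 9.6 w 0.347 ydir 92.1 j [-21.  25.  -4.  -0. -61. -67.] -> shift cm [ 4.98 51.89  6.12] twist 76.1
```

View pics/w4.png

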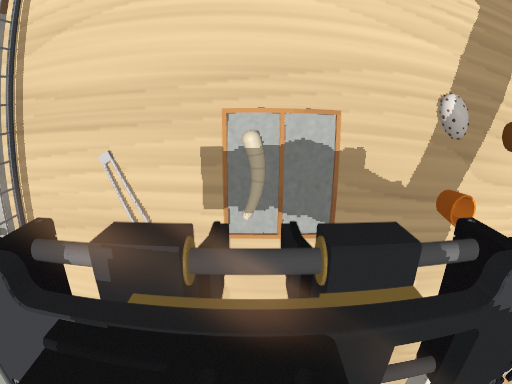

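Tusk A lies inside the far lane, blunt end at (252,138) and tip at (247,215). Now tusk B. I twist −104 so joint 6 stays in range.

Call:
carry_out:
  steps:
    - [[4.6,52,1],-104]
    - [[4.6,52,1],-104]
    - [[4.6,52,1],-104]
    - [[4.6,52,1],-104]
    - [[4.6,52,1],-104]
    - [[4.6,52,1],-104]
    - [[4.6,52,1],-104]
    - [[4.6,52,1],-104]
    - [[4.6,52,1],-104]
    - [[4.6,52,1],-104]
    - [[4.6,52,1],-104]
    - [[4.6,52,1],-104]
    - [[4.6,52,1],-104]
    - [[4.6,52,1],-104]
    - [[4.6,52,1],-104]
    - [[4.6,52,1],-104]
  gripper: 0.2

```text
time_s: 11.2
tcp_pos: [0.4397, 0.1486, 0.151]
ee_rot: [[0.275, -0.961, -0.0], [-0.961, -0.275, -0.0], [0.0, 0.0, -1.0]]
wrist_force: [0.5, 0.4, -0.2]
gripper_width: 0.598
```

```bash
python3 - <<'E'
from h import *
im,k=wrist('w5',('tusk_a',.0075))
go([.436,.148,.005],16)
E
```

```text
tusk_a 0.83 [430.7 145.5] [103.2  25.2] -74.5 mean [430.1 148.9] px 263 185 rgb [163 152 128]
tusk_a 0.59 [322.8 131.4] [66.4 20.9] -43.3 mean [325.3 129.4] px 358 195 rgb [ 50 152 144]
 place tusk_a [0.4399 0.1453 0.0076] 0.95
 place tusk_a [0.3073 0.1451 0.0047] 0.57
tcp [0.4399 0.1489 0.1512] t 11.35 w 0.599 ydir -164.0 j [ 39.  10. -27.  -0. -52. -23.] -> shift cm [-0.02  0.4  14.62] twist 0.0
```

View pics/w5.png

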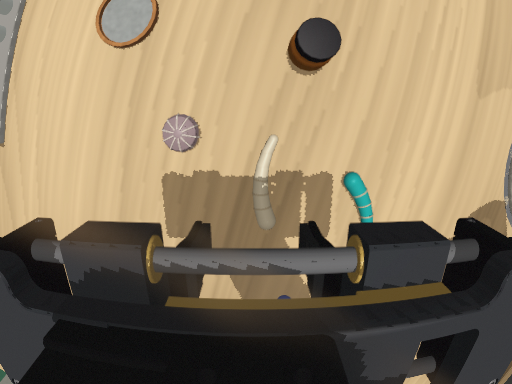

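Tusk B shows its blunt end at (266,225), narrow end at (274,138) and mid at (261,180). The turquoise decoy at (360,195) is clear of the fingers.

Call:
carry_out:
  steps:
    - [[0.2,0.35,4],0]
    - [[0.2,0.35,8],0]
    - [[0.2,0.35,11.5],0]
    - [[0.2,0.35,13.3],0]
    - [[0.2,0.35,14.2],0]
    - [[0.2,0.35,14.6],0]
    - [[0.2,0.35,14.6],0]

```text
time_s: 12.05
tcp_pos: [0.4375, 0.1462, 0.0055]
ee_rot: [[0.276, -0.961, 0.001], [-0.961, -0.276, 0.001], [-0.0, -0.001, -1.0]]
wrist_force: [-0.3, -0.1, -0.2]
gripper_width: 0.603
```

Call:
carry_out:
  steps:
    - [[0,0,0],0]
    - [[0,0,0],0]
    - [[0,0,0],0]
    - [[0,0,0],0]
    - [[0,0,0],0]
    - [[0,0,0],0]
    - [[0,0,0],0]
    - [[0,0,0],0]
  gripper: -1

```text
time_s: 12.85
tcp_pos: [0.4375, 0.1462, 0.0056]
ee_rot: [[0.276, -0.961, 0.001], [-0.961, -0.276, 0.001], [-0.0, -0.001, -1.0]]
wrist_force: [0.4, -0.2, 1.6]
gripper_width: 0.168
```

Call:
carry_out:
  steps:
    - [[0,0,-1],0]
    - [[0,0,-4],0]
    - [[0,0,-8],0]
    - [[0,0,-12],0]
    - [[0,0,-16],0]
    - [[0,0,-16],0]
    - [[0,0,-16],0]

```text
time_s: 13.55
tcp_pos: [0.4374, 0.1463, 0.1669]
ee_rot: [[0.276, -0.961, 0.003], [-0.961, -0.276, 0.003], [-0.002, -0.004, -1.0]]
wrist_force: [-0.1, 0.3, -0.5]
gripper_width: 0.168
```

```bash
python3 - <<'E'
from h import *
im,k=wrist('w6',('tusk_a',.165))
go([.507,-.307,.165],92)
go([.507,-.317,.165],92)
E
```

```text
tusk_a 0.94 [387.9 105.4] [35.3  9.8] -44.7 mean [389.1 104.2] px 353 194 rgb [ 48 153 146]
tusk_a 0.7 [435.  141.5] [93.7 22.1] -79.1 mean [435.7 136.7] px 261 222 rgb [154 143 121]
 place tusk_a [0.4368 0.1494 0.1669] 0.81
 place tusk_a [0.3065 0.1451 0.003 ] 0.7
tcp [0.4364 0.1455 0.1644] t 13.7 w 0.174 ydir -164.0 j [ 39.   9. -27.  -0. -54. -23.] -> shift cm [ 4.544e+01  5.710e+00 -2.000e-02] twist -76.0
tcp [0.4364 0.1455 0.1644] t 13.7 w 0.174 ydir -164.0 j [ 39.   9. -27.  -0. -54. -23.] -> shift cm [ 4.64e+01  5.99e+00 -2.00e-02] twist -76.0
```

Call:
carry_out:
  steps:
    - [[45.4,5.9,0],-76]
    - [[45.4,5.9,0],-76]
    - [[45.4,5.9,0],-76]
    - [[45.4,5.9,0],-76]
    - [[45.4,5.9,0],-76]
    - [[45.4,5.9,0],-76]
    - [[45.4,5.9,0],-76]
    - [[45.4,5.9,0],-76]
    - [[45.4,5.9,0],-76]
    - [[45.4,5.9,0],-76]
    - [[45.4,5.9,0],-76]
    - [[45.4,5.9,0],-76]
    - [[45.4,5.9,0],-76]
    - [[45.4,5.9,0],-76]

```text
time_s: 15.1
tcp_pos: [0.5045, -0.3062, 0.1638]
ee_rot: [[0.999, 0.036, -0.004], [0.036, -0.999, -0.0], [-0.004, -0.0, -1.0]]
wrist_force: [0.2, -0.8, -0.7]
gripper_width: 0.176
```

Call:
carry_out:
  steps:
    - [[0,0,4],0]
    - [[0,0,8],0]
    - [[0,0,12],0]
    - [[0,0,14],0]
    - [[0,0,14.9],0]
    - [[0,0,15.3],0]
    - [[0,0,15.5],0]
    - [[0,0,15.5],0]

```text
time_s: 15.9
tcp_pos: [0.5049, -0.3062, 0.01]
ee_rot: [[0.999, 0.036, -0.001], [0.036, -0.999, -0.001], [-0.001, 0.001, -1.0]]
wrist_force: [-0.2, 0.2, 0.4]
gripper_width: 0.171
```

Call:
carry_out:
  steps:
    - [[0,0,0],0]
    - [[0,0,0],0]
    - [[0,0,0],0]
    - [[0,0,0],0]
    - [[0,0,0],0]
  gripper: -0.3

```text
time_s: 16.4
tcp_pos: [0.505, -0.3063, 0.0102]
ee_rot: [[0.999, 0.036, -0.001], [0.036, -0.999, -0.001], [-0.001, 0.001, -1.0]]
wrist_force: [-0.0, 0.2, 0.3]
gripper_width: 0.348
```

Call:
carry_out:
  steps:
    - [[0,0,-1],0]
    - [[0,0,-4],0]
    - [[0,0,-8],0]
    - [[0,0,-12],0]
    - [[0,0,-15],0]
    - [[0,0,-15],0]

```text
time_s: 17.0
tcp_pos: [0.508, -0.3075, 0.1666]
ee_rot: [[0.999, 0.037, 0.01], [0.037, -0.999, -0.006], [0.009, 0.006, -1.0]]
wrist_force: [0.2, 0.1, 0.8]
gripper_width: 0.349
```

```bash
python3 - <<'E'
from h import *
im,k=wrist('w7',('tusk_a',.0115),('cowrie_a',.012))
go([.414,-.131,.15],135)
E
```

```text
tusk_a 0.95 [ 503.3 -370.8] [101.5  23.6] 2.1 mean [ 501.4 -370.4] px 312 189 rgb [185 173 149]
tusk_a 0.61 [ 503.2 -309.2] [101.8  23.4] 2.0 mean [ 499.6 -308.6] px 256 188 rgb [166 155 132]
 place tusk_a [ 0.5018 -0.3035  0.0108] 0.74
 place tusk_a [ 0.505  -0.3697  0.0066] 0.65
cowrie_a 0.92 [ 671.3 -178.6] [60.2 39.7] 44.1 mean [ 670.8 -179.2] px 143 33 rgb [211 203 194]
 place cowrie_a [ 0.6742 -0.1769  0.0018] 0.59
tcp [ 0.5042 -0.3058  0.1589] t 17.25 w 0.351 ydir -87.9 j [-15.  22. -10.   0. -59. 108.] -> shift cm [ -8.38 -17.8    0.92] twist -42.9
```

View pics/w7.png

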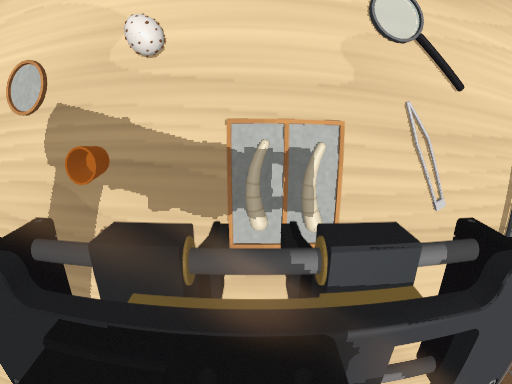

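Both tusks lie in their own lanes, centred near px (257,188) and (312,188). Next, cowrie A.

Call:
carry_out:
  steps:
    - [[-8.4,-17.8,0.5],-42]
    - [[-8.4,-17.8,0.5],-42]
    - [[-8.4,-17.8,0.5],-42]
    - [[-8.4,-17.8,0.5],-42]
    - [[-8.4,-17.8,0.5],-42]
    - [[-8.4,-17.8,0.5],-42]
    - [[-8.4,-17.8,0.5],-42]
    - [[-8.4,-17.8,0.5],-42]
  gripper: 0.7

```text
time_s: 18.05
tcp_pos: [0.4141, -0.1315, 0.1538]
ee_rot: [[0.721, 0.693, -0.005], [0.693, -0.721, 0.0], [-0.003, -0.003, -1.0]]
wrist_force: [0.5, 0.4, 0.1]
gripper_width: 0.838
```

```bash
python3 - <<'E'
from h import *
im,k=wrist('w8',('cowrie_a',.012),('bay_board',.008))
go([.414,-.131,.005],135)
E
```

```text
cowrie_a 0.71 [ 675.1 -177.4] [61.7 46.4] 41.5 mean [ 674.3 -178.2] px 440 55 rgb [194 185 174]
cowrie_a 0.65 [ 415.1 -129.1] [56.  42.4] 0.3 mean [ 415.3 -129.2] px 254 181 rgb [161 153 145]
 place cowrie_a [ 0.4178 -0.1317 -0.0011] 0.77
 place cowrie_a [ 0.6717 -0.1789  0.004 ] 0.62
tcp [ 0.4138 -0.1315  0.154 ] t 18.3 w 0.849 ydir -46.0 j [  4.   7. -31.  -0. -52. 130.] -> shift cm [ 0.09  0.02 14.9 ] twist -1.0
```

View pics/w8.png

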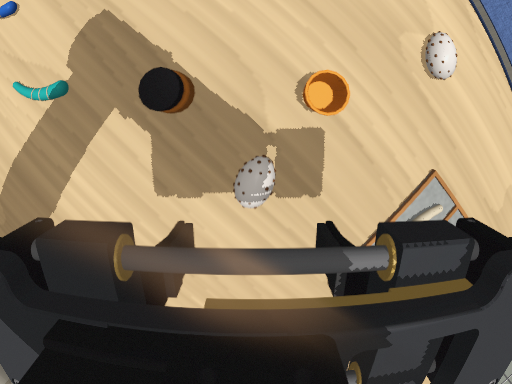

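```bash
python3 - <<'E'
from h import *
k=r.calibration('wrist')
for d in r.cut_out('wrist','cowrie_a'):
    ys,xs=np.nonzero(d['pixels'])
    c=np.c_[xs,ys].astype(np.float32)
    for z in(.0,.012,.02):
        p=(ray('wrist',c,z,k)*1000).astype(np.float32); h=cv2.convexHull(p); e=cv2.fitEllipse(h)
        print(z,np.round(e[0],1),np.round(e[1],1),'long dir',round((e[2]+90)%180,1))
E
```

```text
0.0 [ 683.6 -181.7] [49.7 63.9] long dir 29.5
0.012 [ 675.2 -177.9] [47.8 61.5] long dir 29.5
0.02 [ 669.7 -175.4] [46.5 59.8] long dir 29.5
0.0 [ 413.  -131.1] [42.5 60.5] long dir 21.4
0.012 [ 415.  -129.2] [40.9 58.2] long dir 21.4
0.02 [ 416.3 -128. ] [39.8 56.7] long dir 21.4
```

The fitted ellipse is 58×41 mm, which matches a cowrie. Its long axis is at 21°, so I twist +23.

Call:
carry_out:
  steps:
    - [[0.2,-0.05,3],8]
    - [[0.2,-0.05,6],16]
    - [[0.2,-0.05,9],23]
    - [[0.2,-0.05,11.5],23]
    - [[0.2,-0.05,13.5],23]
    - [[0.2,-0.05,14.5],23]
    - [[0.2,-0.05,14.9],23]
    - [[0.2,-0.05,14.9],23]

```text
time_s: 19.15
tcp_pos: [0.4145, -0.1297, 0.0051]
ee_rot: [[0.934, 0.358, -0.004], [0.358, -0.934, -0.0], [-0.004, -0.002, -1.0]]
wrist_force: [0.1, 0.4, 0.5]
gripper_width: 0.849
```

Call:
carry_out:
  steps:
    - [[0,0,0],0]
    - [[0,0,0],0]
    - [[0,0,0],0]
    - [[0,0,0],0]
    - [[0,0,0],0]
    - [[0,0,0],0]
    - [[0,0,0],0]
    - [[0,0,0],0]
  gripper: -1

```text
time_s: 19.95
tcp_pos: [0.4147, -0.1297, 0.0053]
ee_rot: [[0.934, 0.358, -0.004], [0.358, -0.934, -0.0], [-0.004, -0.001, -1.0]]
wrist_force: [-0.9, -0.0, 3.3]
gripper_width: 0.44
```

Call:
carry_out:
  steps:
    - [[0,0,-1],0]
    - [[0,0,-4],0]
    - [[0,0,-8],0]
    - [[0,0,-12],0]
    - [[0,0,-16],0]
    - [[0,0,-16],0]
    - [[0,0,-16],0]

```text
time_s: 20.65
tcp_pos: [0.4154, -0.1295, 0.1663]
ee_rot: [[0.934, 0.358, -0.001], [0.358, -0.934, 0.001], [-0.001, -0.001, -1.0]]
wrist_force: [-0.2, -1.1, -1.8]
gripper_width: 0.44
```

```bash
python3 - <<'E'
from h import *
im,k=wrist('w9',('cowrie_a',.17))
go([.512,.388,.165],102.7)
E
```

```text
cowrie_a 0.83 [ 567.7 -146.1] [20.1  9.5] -58.4 mean [ 568.1 -145.5] px 380 6 rgb [189 180 169]
cowrie_a 0.63 [ 414.6 -129.4] [62.1 39.7] 30.3 mean [ 420. -127.] px 254 232 rgb [155 146 138]
 place cowrie_a [ 0.4169 -0.1309  0.1614] 0.62
tcp [ 0.4141 -0.1296  0.1641] t 20.8 w 0.441 ydir -69.0 j [  4.   7. -30.  -0. -54. 107.] -> shift cm [ 27.67 -44.83  -0.16] twist 8.3
```

View pics/w9.png

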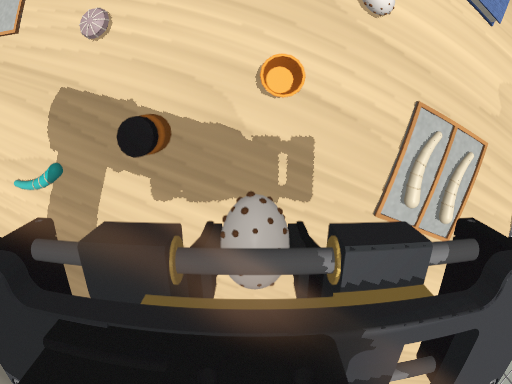

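Cowrie A is held at 38 mm opening (px 254,240). I carry it to the bay board.

Call:
carry_out:
  steps:
    - [[27.7,-44.8,0],8]
    - [[27.7,-44.8,0],8]
    - [[27.7,-44.8,0],8]
    - [[27.7,-44.8,0],8]
    - [[27.7,-44.8,0],8]
    - [[27.7,-44.8,0],8]
    - [[27.7,-44.8,0],8]
    - [[27.7,-44.8,0],8]
    - [[27.7,-44.8,0],8]
    - [[27.7,-44.8,0],8]
    - [[27.7,-44.8,0],8]
    - [[27.7,-44.8,0],8]
    - [[27.7,-44.8,0],8]
    - [[27.7,-44.8,0],8]

```text
time_s: 22.2
tcp_pos: [0.5119, 0.3864, 0.1622]
ee_rot: [[0.975, 0.224, -0.009], [0.224, -0.975, -0.002], [-0.009, 0.0, -1.0]]
wrist_force: [-0.1, 0.6, -0.7]
gripper_width: 0.441
```

```bash
python3 - <<'E'
from h import *
im,k=wrist('w10',('bay_board',.008))
go([.512,.388,.01],102.7)
E
```

```text
bay_board 0.95 [525.7 349.2] [165.4  90.1] -77.4 mean [530.1 349.2] px 291 172 rgb [139 130 118]
 place bay_board [ 0.5205  0.3494 -0.0013] 0.71
tcp [0.5124 0.3865 0.1636] t 22.35 w 0.435 ydir -77.1 j [ 51.  26.  -1.  -0. -63.  52.] -> shift cm [ 0.1  -0.13 15.36] twist 0.2
```

View pics/w10.png

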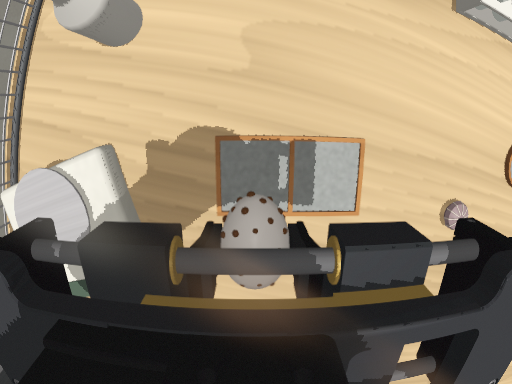

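The bay-board mask gives 165×90 mm, exactly its size, centred at (0.5257, 0.349). The target bay is at (0.516, 0.388).

Call:
carry_out:
  steps:
    - [[0.4,-0.05,4],0]
    - [[0.4,-0.05,8],0]
    - [[0.4,-0.05,11.5],0]
    - [[0.4,-0.05,13.5],0]
    - [[0.4,-0.05,14.6],0]
    - [[0.4,-0.05,15.1],0]
    - [[0.4,-0.05,15.3],0]
    - [[0.4,-0.05,15.3],0]

```text
time_s: 23.15
tcp_pos: [0.5157, 0.3884, 0.0117]
ee_rot: [[0.975, 0.223, -0.006], [0.223, -0.975, 0.001], [-0.005, -0.003, -1.0]]
wrist_force: [-0.2, -0.1, -0.6]
gripper_width: 0.438
```

Call:
carry_out:
  steps:
    - [[0,0,0],0]
    - [[0,0,0],0]
    - [[0,0,0],0]
    - [[0,0,0],0]
    - [[0,0,0],0]
  gripper: 0.2

```text
time_s: 23.65
tcp_pos: [0.5157, 0.3885, 0.0119]
ee_rot: [[0.975, 0.223, -0.006], [0.223, -0.975, 0.002], [-0.005, -0.003, -1.0]]
wrist_force: [-0.4, -0.0, -0.1]
gripper_width: 0.598
```

Call:
carry_out:
  steps:
    - [[0,0,-1],0]
    - [[0,0,-4],0]
    - [[0,0,-8],0]
    - [[0,0,-12],0]
    - [[0,0,-15],0]
    - [[0,0,-15],0]

```text
time_s: 24.25
tcp_pos: [0.519, 0.3904, 0.1689]
ee_rot: [[0.974, 0.224, 0.003], [0.224, -0.974, 0.01], [0.006, -0.009, -1.0]]
wrist_force: [0.1, -0.4, -0.1]
gripper_width: 0.599
```

```bash
python3 - <<'E'
from h import *
im,k=wrist('w11',('cowrie_a',.016))
go([.674,-.178,.15],119)
E
```

```text
cowrie_a 0.69 [516.1 387.9] [57.5 40.6] 19.1 mean [515.6 388. ] px 256 184 rgb [149 142 135]
 place cowrie_a [0.5176 0.3891 0.0024] 0.57
tcp [0.516  0.3878 0.1617] t 24.4 w 0.602 ydir -77.1 j [ 51.  27.  -1.  -0. -62.  52.] -> shift cm [ 2.78 58.69  0.99] twist -16.1
```

View pics/w11.png

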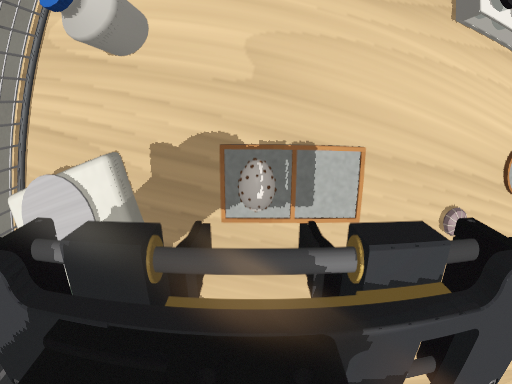

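Cowrie A sits mouth down in the far bay (px 256,184). Now cowrie B.

Call:
carry_out:
  steps:
    - [[2.8,58.7,0.5],-16]
    - [[2.8,58.7,0.5],-16]
    - [[2.8,58.7,0.5],-16]
    - [[2.8,58.7,0.5],-16]
    - [[2.8,58.7,0.5],-16]
    - [[2.8,58.7,0.5],-16]
    - [[2.8,58.7,0.5],-16]
    - [[2.8,58.7,0.5],-16]
    - [[2.8,58.7,0.5],-16]
    - [[2.8,58.7,0.5],-16]
    - [[2.8,58.7,0.5],-16]
    - [[2.8,58.7,0.5],-16]
    - [[2.8,58.7,0.5],-16]
    - [[2.8,58.7,0.5],-16]
    - [[2.8,58.7,0.5],-16]
    - [[2.8,58.7,0.5],-16]
  gripper: 0.7

```text
time_s: 26.0
tcp_pos: [0.674, -0.1766, 0.1546]
ee_rot: [[0.875, 0.485, -0.007], [0.485, -0.875, 0.001], [-0.006, -0.005, -1.0]]
wrist_force: [-0.8, 0.8, 0.2]
gripper_width: 0.851
```

```bash
cat >> h.py <<'E'
def ell(target,z,k):
    out=[]
    for d in r.cut_out('wrist',target):
        ys,xs=np.nonzero(d['pixels'])
        if len(xs)<50: continue
        p=(ray('wrist',np.c_[xs,ys],z,k)*1000).astype(np.float32); e=cv2.fitEllipse(cv2.convexHull(p))
        print(target,'ell',round(d['confidence'],2),np.round(e[0],1),np.round(e[1],1),'dir',round((e[2]+90)%180,1)); out.append((e[0][0]/1000,e[0][1]/1000,(e[2]+90)%180))
    return out
E
python3 - <<'E'
from h import *
im,k=wrist('w12',('cowrie_a',.012))
e=ell('cowrie_a',.012,k)
for q in e: go([q[0],q[1],.005],q[2]+90)
E
```

```text
cowrie_a 0.92 [ 674.7 -179.5] [56.2 39.9] 28.3 mean [ 674.9 -178.4] px 257 183 rgb [171 164 156]
 place cowrie_a [ 0.6726 -0.179   0.0026] 0.84
cowrie_a ell 0.92 [ 674.5 -178.6] [39.6 57.5] dir 40.6
tcp [ 0.6743 -0.1771  0.1552] t 26.2 w 0.846 ydir -61.0 j [ -1.  32.   7.  -0. -65. 121.] -> shift cm [1.000e-02 2.000e-01 1.502e+01] twist -11.6
```

Call:
carry_out:
  steps:
    - [[0,0.15,3],-6]
    - [[0,0.15,6],-11.5]
    - [[0,0.15,9],-11.5]
    - [[0,0.15,11.5],-11.5]
    - [[0,0.15,13.5],-11.5]
    - [[0,0.15,14.6],-11.5]
    - [[0,0.15,15],-11.5]
    - [[0,0.15,15],-11.5]

```text
time_s: 27.0
tcp_pos: [0.6744, -0.178, 0.0054]
ee_rot: [[0.76, 0.649, -0.006], [0.649, -0.76, 0.001], [-0.004, -0.005, -1.0]]
wrist_force: [0.5, 0.3, -0.2]
gripper_width: 0.851
```

Call:
carry_out:
  steps:
    - [[0,0,0],0]
    - [[0,0,0],0]
    - [[0,0,0],0]
    - [[0,0,0],0]
    - [[0,0,0],0]
    - [[0,0,0],0]
    - [[0,0,0],0]
    - [[0,0,0],0]
  gripper: -1

```text
time_s: 27.8
tcp_pos: [0.6745, -0.1781, 0.0057]
ee_rot: [[0.76, 0.649, -0.006], [0.65, -0.76, 0.001], [-0.004, -0.005, -1.0]]
wrist_force: [0.2, 0.6, 1.4]
gripper_width: 0.438
```

Call:
carry_out:
  steps:
    - [[0,0,-1],0]
    - [[0,0,-4],0]
    - [[0,0,-8],0]
    - [[0,0,-12],0]
    - [[0,0,-16],0]
    - [[0,0,-16],0]
    - [[0,0,-16],0]

```text
time_s: 28.5
tcp_pos: [0.6758, -0.1781, 0.1676]
ee_rot: [[0.76, 0.649, -0.003], [0.649, -0.76, 0.001], [-0.001, -0.003, -1.0]]
wrist_force: [-0.9, 0.3, -0.9]
gripper_width: 0.443
```

```bash
python3 - <<'E'
from h import *
im,k=wrist('w13',('cowrie_a',.16))
go([.534,.310,.165],102.7)
E
```

```text
cowrie_a 0.84 [ 670.9 -181.4] [65.4 41.9] 54.3 mean [ 676.  -176.8] px 254 232 rgb [156 148 139]
cowrie_a 0.73 [580.5 -71.8] [10.5  4.8] 25.3 mean [580.6 -71.7] px 57 232 rgb [106  75  46]
 place cowrie_a [ 0.6702 -0.1797  0.1647] 0.73
tcp [ 0.6744 -0.1781  0.1639] t 28.65 w 0.44 ydir -49.5 j [ -2.  32.   8.  -0. -67. 132.] -> shift cm [ 21.02 -46.23   0.1 ] twist 27.8
```

Call:
carry_out:
  steps:
    - [[21,-46.2,0],28]
    - [[21,-46.2,0],28]
    - [[21,-46.2,0],28]
    - [[21,-46.2,0],28]
    - [[21,-46.2,0],28]
    - [[21,-46.2,0],28]
    - [[21,-46.2,0],28]
    - [[21,-46.2,0],28]
    - [[21,-46.2,0],28]
    - [[21,-46.2,0],28]
    - [[21,-46.2,0],28]
    - [[21,-46.2,0],28]
    - [[21,-46.2,0],28]
    - [[21,-46.2,0],28]

```text
time_s: 30.05
tcp_pos: [0.5344, 0.3079, 0.1656]
ee_rot: [[0.977, 0.214, -0.01], [0.214, -0.977, 0.001], [-0.01, -0.003, -1.0]]
wrist_force: [0.3, -0.7, -1.1]
gripper_width: 0.441
```

```bash
python3 - <<'E'
from h import *
go([.534,.310,.0105],102.7)
E
```

```text
tcp [0.5344 0.3079 0.1656] t 30.05 w 0.441 ydir -77.6 j [ 45.  24.  -5.  -0. -62.  58.] -> shift cm [ 0.16 -0.17 15.51] twist -0.3
```

Call:
carry_out:
  steps:
    - [[0.1,-0.15,4],0]
    - [[0.1,-0.15,8],0]
    - [[0.1,-0.15,11.5],0]
    - [[0.1,-0.15,13.5],0]
    - [[0.1,-0.15,14.6],0]
    - [[0.1,-0.15,15.2],0]
    - [[0.1,-0.15,15.5],0]
    - [[0.1,-0.15,15.5],0]

```text
time_s: 30.85
tcp_pos: [0.5341, 0.3098, 0.0114]
ee_rot: [[0.977, 0.214, -0.009], [0.214, -0.977, 0.002], [-0.008, -0.004, -1.0]]
wrist_force: [-0.6, 0.7, -0.4]
gripper_width: 0.444
```

Call:
carry_out:
  steps:
    - [[0,0,0],0]
    - [[0,0,0],0]
    - [[0,0,0],0]
    - [[0,0,0],0]
    - [[0,0,0],0]
  gripper: 0.2

```text
time_s: 31.35
tcp_pos: [0.5341, 0.3099, 0.0115]
ee_rot: [[0.977, 0.214, -0.009], [0.214, -0.977, 0.002], [-0.008, -0.004, -1.0]]
wrist_force: [-0.0, -0.0, 1.0]
gripper_width: 0.595
```

Call:
carry_out:
  steps:
    - [[0,0,-1],0]
    - [[0,0,-4],0]
    - [[0,0,-8],0]
    - [[0,0,-12],0]
    - [[0,0,-15],0]
    - [[0,0,-15],0]

```text
time_s: 31.95
tcp_pos: [0.5381, 0.3115, 0.1683]
ee_rot: [[0.977, 0.215, 0.001], [0.215, -0.977, 0.009], [0.003, -0.009, -1.0]]
wrist_force: [-0.1, 0.1, 0.3]
gripper_width: 0.597
```

```bash
python3 - <<'E'
from h import *
im,k=wrist('w14',('cowrie_a',.016))
go([.425,-.003,.18],90)
E
```

```text
cowrie_a 0.9 [533.1 308.8] [53.7 40.4] -6.2 mean [533.1 309.1] px 256 185 rgb [152 145 138]
cowrie_a 0.83 [515.6 386.8] [57.3 42.9] -6.8 mean [515.9 387.1] px 183 186 rgb [142 135 129]
 place cowrie_a [0.5179 0.3873 0.002 ] 0.71
 place cowrie_a [0.5311 0.3115 0.0056] 0.65
tcp [0.5349 0.3093 0.1614] t 32.1 w 0.596 ydir -77.6 j [ 45.  24.  -5.  -1. -61.  58.] -> shift cm [-17.43  28.15  -1.81] twist 12.4
```

View pics/w14.png

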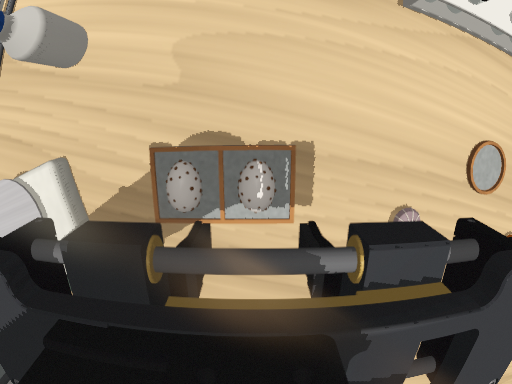

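Both cowries are in their bays (px 183,186 and 256,185). Now the jar.

Call:
carry_out:
  steps:
    - [[-17.4,28.1,-2],12]
    - [[-17.4,28.1,-2],12]
    - [[-17.4,28.1,-2],12]
    - [[-17.4,28.1,-2],12]
    - [[-17.4,28.1,-2],12]
    - [[-17.4,28.1,-2],12]
    - [[-17.4,28.1,-2],12]
    - [[-17.4,28.1,-2],12]
    - [[-17.4,28.1,-2],12]
    - [[-17.4,28.1,-2],12]
    - [[-17.4,28.1,-2],12]
  gripper: 1

```text
time_s: 33.2
tcp_pos: [0.4254, -0.0017, 0.1814]
ee_rot: [[1.0, 0.007, -0.011], [0.007, -1.0, 0.001], [-0.011, -0.002, -1.0]]
wrist_force: [0.1, 0.9, 0.1]
gripper_width: 1.003
```

```bash
python3 - <<'E'
from h import *
im,k=wrist('w15',('jar',.03),('jar_stand',.01))
# black cap top at z=.06
for d in r.cut_out('wrist','jar'):
    m=d['pixels']&(im.max(2)<45); ys,xs=np.nonzero(m)
    p=(ray('wrist',np.c_[xs,ys],.06,k)*1000).astype(np.float32); print(len(xs),cv2.fitEllipse(cv2.convexHull(p)))
ell('jar_stand',.01,k)
go([.424,-.003,.01],90)
E
```

```text
jar 0.7 [423.9  -1.6] [51.  41.3] 0.4 mean [424.3  -1.7] px 255 181 rgb [44 36 30]
 place jar [ 4.263e-01 -4.000e-04  3.100e-03] 0.88
jar_stand 0.71 [610.9   2.7] [75.1 40.8] -89.8 mean [613.1   3.2] px 251 13 rgb [157 145 129]
jar_stand 0.5 [528.5 117.3] [40.2 39.7] -75.6 mean [529.  117.2] px 151 88 rgb [157 138 134]
 place jar_stand [ 0.6297  0.0043 -0.0011] 0.57
 place jar_stand [ 0.5062 -0.3051  0.0082] 0.23
774 ((427.7838439941406, -1.8639048337936401), (37.605953216552734, 40.14118576049805), 83.27241516113281)
jar_stand ell 0.71 [629.4   3.1] [75.1 79.1] dir 175.9
jar_stand ell 0.5 [529.  117.5] [39.6 41.3] dir 60.0
tcp [ 0.4252 -0.0022  0.1818] t 33.55 w 1.001 ydir -89.6 j [ 22.   5. -29.  -0. -57.  69.] -> shift cm [ 0.04  0.11 17.18] twist 0.4
```

View pics/w15.png

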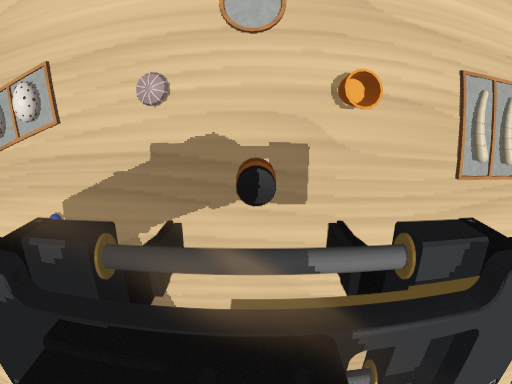

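The jar's black cap is at (256,186), centred between the fingers. The stand is ahead at (252,10).

Call:
carry_out:
  steps:
    - [[0.2,0,4],0]
    - [[0.2,0,8],0]
    - [[0.2,0,11],0]
    - [[0.2,0,13.5],0]
    - [[0.2,0,15.5],0]
    - [[0.2,0,16.6],0]
    - [[0.2,0,17],0]
    - [[0.2,0,17],0]

```text
time_s: 34.35
tcp_pos: [0.4256, -0.0019, 0.0115]
ee_rot: [[1.0, 0.007, -0.01], [0.007, -1.0, 0.001], [-0.01, -0.001, -1.0]]
wrist_force: [0.4, -0.2, 0.2]
gripper_width: 0.998
```

Call:
carry_out:
  steps:
    - [[0,0,0],0]
    - [[0,0,0],0]
    - [[0,0,0],0]
    - [[0,0,0],0]
    - [[0,0,0],0]
    - [[0,0,0],0]
    - [[0,0,0],0]
    - [[0,0,0],0]
    - [[0,0,0],0]
    - [[0,0,0],0]
  gripper: -1

```text
time_s: 35.35
tcp_pos: [0.4256, -0.0019, 0.0116]
ee_rot: [[1.0, 0.007, -0.01], [0.007, -1.0, 0.001], [-0.01, -0.001, -1.0]]
wrist_force: [-0.0, 0.4, 3.1]
gripper_width: 0.493
```

Call:
carry_out:
  steps:
    - [[0,0,-1],0]
    - [[0,0,-2.5],0]
    - [[0,0,-4.5],0]
    - [[0,0,-6.5],0]
    - [[0,0,-8],0]
    - [[0,0,-9],0]
    - [[0,0,-9],0]
    - [[0,0,-9],0]

```text
time_s: 36.15
tcp_pos: [0.4261, -0.0021, 0.1013]
ee_rot: [[1.0, 0.007, -0.011], [0.007, -1.0, 0.001], [-0.011, -0.001, -1.0]]
wrist_force: [0.2, -0.6, -0.9]
gripper_width: 0.494
```

```bash
python3 - <<'E'
from h import *
im,k=wrist('w16',('jar',.13))
ell('jar_stand',.01,k)
go([.629,.003,.10],90)
E
```

```text
jar 0.69 [431.6  -1.7] [54.8 44.9] 0.4 mean [432.2  -1.7] px 254 250 rgb [67 47 30]
 place jar [ 0.4254 -0.0074  0.0926] 0.59
jar_stand ell 0.55 [602.2   1.9] [27.2 49.6] dir 94.1
tcp [ 0.426  -0.0022  0.1008] t 36.35 w 0.493 ydir -89.6 j [ 22.  11. -35.  -0. -44.  69.] -> shift cm [20.3  -0.38 -0.17] twist 0.4
```

Call:
carry_out:
  steps:
    - [[0.5,0,0],0]
    - [[1.5,0,0],0]
    - [[3,0,0],0]
    - [[4.5,0,0],0]
    - [[6,0,0],0]
    - [[7.5,0,0],0]
    - [[9,0,0],0]
    - [[9.7,0,0],0]
    - [[10,0,0],0]
    - [[10,0,0],0]

```text
time_s: 37.35
tcp_pos: [0.526, -0.0016, 0.0992]
ee_rot: [[1.0, 0.006, -0.013], [0.006, -1.0, 0.001], [-0.013, -0.001, -1.0]]
wrist_force: [-0.1, -0.4, -1.5]
gripper_width: 0.499
```

```bash
python3 - <<'E'
from h import *
im,k=wrist('w17',('jar_stand',.01))
ell('jar_stand',.01,k)
go([.629,.003,.10],90)
E
```

```text
jar_stand 0.95 [629.1   2.9] [74.5 73.7] 0.2 mean [628.8   3.1] px 250 76 rgb [177 164 146]
 place jar_stand [0.6298 0.0035 0.0032] 0.74
jar_stand ell 0.95 [629.1   3.1] [74.3 74.7] dir 114.5
tcp [ 0.5254 -0.0016  0.0996] t 37.55 w 0.493 ydir -89.6 j [ 17.  20. -22.  -0. -48.  73.] -> shift cm [10.36 -0.39 -0.17] twist 0.4
```

Call:
carry_out:
  steps:
    - [[0.5,0,0],0]
    - [[1.5,-0.1,0],0]
    - [[3,-0.2,0],0]
    - [[4.5,-0.3,0],0]
    - [[6,-0.4,0],0]
    - [[7.5,-0.4,0],0]
    - [[9,-0.4,0],0]
    - [[10,-0.4,0],0]
    - [[10.4,-0.4,0],0]
    - [[10.4,-0.4,0],0]
    - [[10.4,-0.4,0],0]

```text
time_s: 38.65
tcp_pos: [0.6288, 0.0031, 0.0982]
ee_rot: [[1.0, 0.007, -0.014], [0.007, -1.0, 0.001], [-0.014, -0.001, -1.0]]
wrist_force: [-0.6, 0.3, -0.5]
gripper_width: 0.493
```

```bash
python3 - <<'E'
from h import *
go([.629,.003,.0165],90)
E
```

```text
tcp [0.6288 0.0031 0.0982] t 38.65 w 0.493 ydir -89.6 j [ 15.  29.  -7.  -0. -54.  76.] -> shift cm [0.13 0.01 8.17] twist 0.4
```

Call:
carry_out:
  steps:
    - [[0.1,0,2],0]
    - [[0.1,0,4],0]
    - [[0.1,0,6],0]
    - [[0.1,0,7.2],0]
    - [[0.1,0,7.8],0]
    - [[0.1,0,8.1],0]
    - [[0.1,0,8.2],0]
    - [[0.1,0,8.2],0]
    - [[0.1,0,8.2],0]

```text
time_s: 39.55
tcp_pos: [0.6292, 0.0033, 0.017]
ee_rot: [[1.0, 0.007, -0.012], [0.007, -1.0, 0.001], [-0.012, -0.001, -1.0]]
wrist_force: [0.2, -0.1, -0.7]
gripper_width: 0.493
```

Call:
carry_out:
  steps:
    - [[0,0,0],0]
    - [[0,0,0],0]
    - [[0,0,0],0]
    - [[0,0,0],0]
    - [[0,0,0],0]
    - [[0,0,0],0]
    - [[0,0,0],0]
    - [[0,0,0],0]
  gripper: 0.6

```text
time_s: 40.35
tcp_pos: [0.6293, 0.0033, 0.0169]
ee_rot: [[1.0, 0.007, -0.012], [0.007, -1.0, 0.001], [-0.012, -0.001, -1.0]]
wrist_force: [-1.1, 0.1, 1.1]
gripper_width: 0.801
```

Call:
carry_out:
  steps:
    - [[0,0,-1],0]
    - [[0,0,-3],0]
    - [[0,0,-6],0]
    - [[0,0,-10],0]
    - [[0,0,-15],0]
    - [[0,0,-20],0]
    - [[0,0,-22],0]
    - [[0,0,-22],0]

```text
time_s: 41.15
tcp_pos: [0.6339, 0.0032, 0.243]
ee_rot: [[1.0, 0.007, -0.002], [0.007, -1.0, 0.002], [-0.002, -0.002, -1.0]]
wrist_force: [-1.1, -1.2, 0.9]
gripper_width: 0.801
```

```bash
python3 - <<'E'
from h import *
im,k=wrist('w18',('jar',.034),('jar_stand',.01),('cup',.02),('urchin',.01))
snap('side','d2')
for t in('tusk_a','cowrie_a','jar','urchin','cup'):
    for d in r.place_of('side',t): print(t,np.round(d['centre'],3),round(d['confidence'],2))
print(r.sense()['time_s'])
d2=cv2.imread('pics/d2.png')[120:350,150:450]
a=cv2.imread('pics/w18.png'); cv2.imwrite('pics/f.png',cv2.vconcat([cv2.resize(a[:240],(640,300)),cv2.resize(d2,(640,300))]))
E
```

```text
jar 0.77 [626.7   3.4] [51.5 40.6] 0.4 mean [626.8   3.8] px 254 176 rgb [45 36 31]
 place jar [0.6287 0.0022 0.0076] 0.59
jar_stand 0.74 [628.8   3.5] [71.8 71.7] -44.3 mean [637.    3.2] px 255 164 rgb [99 83 69]
 place jar_stand [ 0.6304  0.0047 -0.0021] 0.75
cup 0.65 [ 537.6 -124.7] [37.6  7.1] 47.0 mean [ 538.7 -124. ] px 343 235 rgb [148  84  28]
 place cup [ 0.5287 -0.1147  0.001 ] 0.51
 place cup [0.5291 0.1124 0.0039] 0.18
urchin 0.62 [538.4 127.8] [20.1  7.3] -45.8 mean [538.2 127.8] px 169 232 rgb [139 119 115]
 place urchin [ 0.5326  0.1125 -0.0008] 0.42
tusk_a [ 0.506 -0.373  0.011] 0.66
tusk_a [0.338 0.314 0.013] 0.59
tusk_a [ 0.506 -0.306  0.01 ] 0.56
tusk_a [0.308 0.143 0.008] 0.45
tusk_a [0.171 0.307 0.007] 0.45
cowrie_a [0.515 0.385 0.006] 0.68
cowrie_a [0.535 0.308 0.007] 0.43
jar [0.626 0.002 0.002] 0.68
jar [0.534 0.31  0.006] 0.49
urchin [0.534 0.117 0.002] 0.52
cup [ 0.527 -0.114 -0.002] 0.77
cup [ 0.507 -0.306  0.009] 0.45
41.9
```

View pics/f.png

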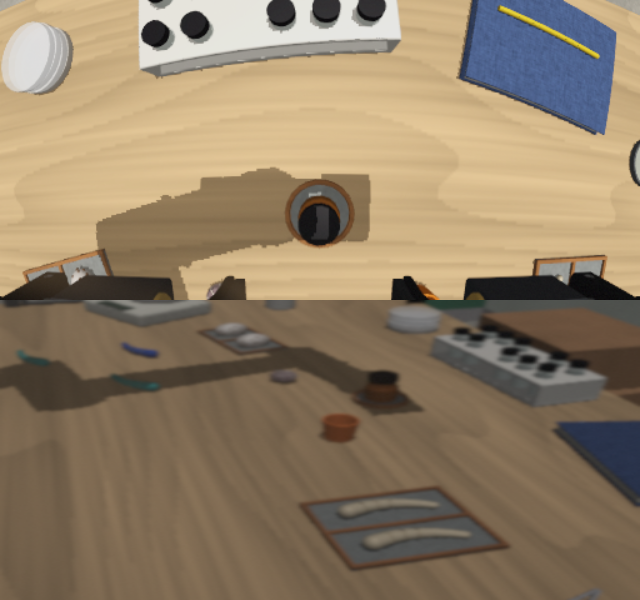

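In the final picture, the jar stands upright inside its stand, both tusks are in their lanes, and both cowries are in their bays. The cup and urchin have not moved.

```bash
python3 -c "
from station import r
print(r.finish_job())"
```

```text
the job is handed in; nothing more can be done
None
```

The sort is done and handed in at about 42 s. I worked in the order you gave: tusks, one to a lane; cowries mouth down, one to a bay; then the jar upright in the round stand.

- **Final positions:** The last wrist and side pictures show each piece inside its rims. The jar is at about (0.628, 0.003), within about 2 mm of the stand centre I measured.
- **Bystanders:** The cup and urchin were found within network accuracy (a few mm) of where they started.
- **Forces:** Wrist force read no more than about 4 N after any move.
- **Disagreements:** The networks sometimes gave wrong or decoy labels with low to middling confidence. Examples are the turquoise tusks reported as tusk_a, and "jar" reported at a cowrie. I rejected these against the pictures. The early bay-board estimates also differed by about 5 mm, so I used the close wrist view that matched the board's size.

No check failed.

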